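Clip the red ripping tool into its spring holder

TASK

Put the upholsterer's tool with the red handle back in its spring holder, the yellow-based clip stand on the bench: lay the handle along the holder above its jaws, centred, and press it straight down with the gripper (do not drop it in) until the sprung jaws have opened and closed over it and it sits fully home and level, then let go. Its blade may point either way; leave the similar blue-handled tool where it lies.

Things in the scene. Friction and masses are not known exactly. Their poses are not given: they have to be found in the camera images.
- ripper_center (a point): Middle of the red tool's handle, on its axis, 14 mm above the bench at the start. Loose, about 0.18 kg. Round red handle 28 mm thick, 160 mm long; a square 28 mm block 10 mm long at each end stops rolling (black butt, dark steel at blade); flat forked steel blade 70 mm long. x: along it to the blade; z: up. It balances within 10 mm of this point: grip here from above, across the handle.
- holder_seat (a point): Where the middle of the handle's axis must rest in the spring holder: 46 mm above the bench, over the middle of its base. x: along the stowed handle; z: up. A handle laid on the closed jaws stops about 22 mm above home; pressing it down with about 5 to 15 N spreads the jaws, which then close over it; its underside ends on the saddles.
- holder: Fixed spring holder; origin: base centre, at bench level, x along the stowed handle. Yellow base 150 (x) x 110 x 10 mm; two clips at x = -48 and 48 mm, each 12 mm long in x; between them 84 mm is free for fingers (nothing over 20 mm high). Clip: black saddle, top at 32 mm; two sprung steel jaws that slide outwards (y), black lips 57 mm high, 21 mm apart at rest; flared tops 82 mm high, about 58 mm apart.
- regulator_center (a point): Middle of the handle of the blue-handled tool, on its axis: handle and end blocks as on the red one, but a round steel spike 70 mm long in place of the forked blade. Axes as for the red one. A bystander: leave it where it lies.
Not all that is in view belongs to the job. There is more than one size of the holder; the one meant has the size given above.

How it is judged:
By the outcome, as a careful person would: the job done as asked, in the order asked, and still so for the second after the job is handed in, with the robot touching nothing.
It also fails if it takes over 38 s, if anything falls off the work surface, if the arm or the gripper's body presses on something with over 40 N, if the wrist force passes 120 N, or if a joint passes its speed limit or range.

ROBOT

A 7-joint arm with a two-finger parallel gripper is mounted at the origin on the work surface. World frame = base frame: x ahead of the robot, y to its left, z up, the work surface at z = 0. Lengths are in m, angles in rad, forces in N, time in s.
With the tool pointing down it reaches from about 0.4 to 0.85 m from the base axis. Payload 10.4 kg.
Tool frame: the origin (TCP) lies midway between the tips of the shut fingers; the grasp point (between the pads) lies 19 mm behind it; z points along the fingers, y is the direction in which the jaws open and shut (so a half turn about z gives the same grasp; the last joint's range is limited). The gripper opens to 85 mm and grips with 20 to 120 N. Pads are 22 mm wide; open, the fingers measure 114 mm over their backs; the gripper's body (76 mm by 85 mm) begins 54 mm behind the grasp point. The pads swing forward as they close: fully open they stand 13 mm farther back than shut.
Start: joints at [-1.339, 0.332, -0.065, 1.46, 0.022, 1.35, -0.088], TCP at [0.158, 0.605, 0.231] pointing down, gripper open.
Joint ranges: [-2.6, 2.6], [-0.5, 2.12], [-1.47, 1.34], [0.16, 2.42], [-1.27, 4.41], [0.06, 2.06], [-2.6, 2.6]. Speed limits (rad/s): [2.22, 2.22, 2.79, 2.79, 3.14, 3.14, 3.14].

INTERFACE

Orientations are given as a unit quaternion [x, y, z, w].
In Python, from workcell import manip, camera, camera_info, workorder, nets gives the robot as it stands.
- The arm moves only by the tool apply_moves, never from a script. Its argument "commands" is a list of rows, each a list of 5 numbers: the shift along the tool's x, y, z in m, then the turn about the tool's z in degrees, then the gripper command: -1 is fully open, 1 is shut, values between are in proportion. A call has 1 to 5 rows; each row shifts and turns the pose as measured when the row begins, along the tool's axes as they then stand; what a row does not reach is not made up. A row lasts 1/12 s, in which the tool goes at most 41.7 mm and 7.16 degrees, less where a joint would pass 70% of its speed; a pose out of reach is approached as far as the arm can. A call is refused whole if a number of a shift passes 0.0417 or a number of a turn 7.16, either way. A call with a gripper value outside its range is refused whole. The fingers move at their own pace and stop on an object; "squeeze" is the grip in N (left out, the last holds). Time passes only in rows, so rows that do not move let the fingers close. It gives the time, the measured TCP pose, the force and the opening at its end, in the units of the state.
- manip.get_obs(): the state, without advancing time (a new reading comes with each control period).
- camera(name): name is "side" or "top"; returns (picture, depth): 400x640x3 uint8, red, green, blue; 400x640 float32, m along the optical axis (not along the pixel's ray), 0 where there is no reading.
- camera_info(name): a dict with "camera_matrix" (3x3 intrinsics, pixels), "xyz" and "rotation" of the camera in the world. Camera axes: x right, y down, z forward; pixel columns grow to the right and rows downward; lengths in m; the calibration is good to about 2 mm. A picture is of the moment at which its call begins. camera_info takes no time and is no camera call.
- workorder.hand_in(): hands the job in, once; it reports no verdict.
Trained networks look in the newest picture that a camera, given by its name, has taken for a name from the list of things; names that differ only in an ending like _2 or _b are one class to them, and where a whole thing is asked for, a point or a joint stands for the part that bears it (a point fixed in the world has none). Each returns a list of dicts, best first, with "conf" (0 to 1); they miss things now and then, are a little off and sometimes report something else, mostly with a low value. They report only what shows in the picture. A call takes as long as a camera call. They do not tell look-alikes from the thing itself.
- nets.look_for(camera, thing): "rect" ([left, top, width, height] in pixels, round what is visible of it).
- nets.place_of(camera, thing): "xy" ([column, row] in pixels: a listed point, or the origin of a listed thing).
The state is a dict: "clock": time; "joint_pos": joint angles; "joint_velocities": joint speeds; "tau": joint torques, N m; "position": TCP position; "ee_rot": TCP orientation; "ft_force": force on the tool from outside, world axes, zero at the start; "torque": the same for the moment, N m; "grip_width": opening from 0.0 (shut) to 1.0 (fully open).
Only numpy, scipy, OpenCV 4.12 (cv2) and the standard library are available. Lean on these libraries where they do the work, as an engineer would, in place of code of your own. Each camera call takes 0.05 s, during which the arm holds its last target. There are 200 camera calls.

## Working session

There is one attempt and no reset: what is moved stays moved. The work goes in short steps, Python scripts to look and compute and a tool call to move; the robot and the scene stay as the last step left them, time stands still between calls to the robot, and variables do not carry over. Pictures are saved under pics/ and viewed, about 8 in all and at most 12, crops included, and the job is handed in when it is done.

Besides the shell and the picture viewer there is one more tool, called after "Emit:" as name(argument=value, ...) on one line, values as JSON. apply_moves: Moves the arm, as the interface text tells. Its arguments: {"type":"object","properties":{"commands":{"type":"array","items":{"type":"array","items":{"type":"number"}}},"squeeze":{"type":"number"}},"required":["commands"]}

```bash
mkdir -p pics
cat > h.py <<'E'
import numpy as np, cv2
from workcell import manip, camera, camera_info, workorder, nets
def save(n,f,crop=None):
    p,d=camera(n); q=p if crop is None else p[crop[1]:crop[3],crop[0]:crop[2]]
    cv2.imwrite('pics/'+f,cv2.cvtColor(q,cv2.COLOR_RGB2BGR)); return p,d
def cam(n):
    i=camera_info(n); return np.array(i['camera_matrix']),np.array(i['xyz']),np.array(i['rotation'])
def pt(n,u,v,z=None,d=None):
    K,t,R=cam(n); r=np.linalg.inv(K)@np.array([u,v,1.]); 
    if z is not None:
        w=R@r; return t+w*(z-t[2])/w[2]
    return t+R@(r*d)
E
python3 - <<'E'
from h import *
s=manip.get_obs(); print(s)
for n in('top','side'):
    print(n,cam(n)[1:]); save(n,n+'1.png')
    for th in('ripper_center','holder_seat','holder','regulator_center'):
        for r in nets.place_of(n,th)[:3]:
            print(n,th,r, pt(n,*r['xy'],z={'ripper_center':.014,'holder_seat':.046,'holder':0,'regulator_center':.014}[th]).round(4))
E
```

```text
{'clock': 0.0, 'joint_pos': array([-1.33860343,  0.33286327, -0.0647014 ,  1.46096066,  0.02159852,
        1.34990578, -0.08850696]), 'joint_velocities': array([0.00042208, 0.00071294, 0.00106495, 0.00022196, 0.00146214,
       0.00016066, 0.00113959]), 'tau': array([ 4.60616575e-04, -6.25467110e+01,  4.94271715e-02, -3.91588676e+01,
        1.63011497e-02,  9.96312912e-03, -7.59104523e-06]), 'position': array([0.15743542, 0.60444694, 0.23051208]), 'ee_rot': array([ 1.27044439e-01,  9.91896764e-01, -7.18406273e-04, -5.85784601e-05]), 'ft_force': array([-0.26592598,  0.39734645,  0.02120651]), 'torque': array([-3.76079513e-05, -5.07267851e-02,  3.58215342e-02]), 'grip_width': 0.9995662957376154}
top (array([0.42498686, 0.0541277 , 0.97861594]), array([-0.69776494,  0.71405405, -0.04129759,  0.03931177]))Traceback (most recent call last):
  File "<stdin>", line 7, in <module>
  File "h.py", line 11, in pt
    w=R@r; return t+w*(z-t[2])/w[2]
      ~^~
ValueError: matmul: Input operand 1 has a mismatch in its core dimension 0, with gufunc signature (n?,k),(k,m?)->(n?,m?) (size 3 is different from 4)
```

```bash
sed -i "s/np.array(i\['rotation'\])/Rotation.from_quat(i['rotation']).as_matrix()/; 1a from scipy.spatial.transform import Rotation" h.py
python3 - <<'E'
from h import *
ims=[]
for n in('top','side'):
    print(n,cam(n)[1]); p,d=save(n,n+'1.png'); np.save(n+'d.npy',d)
    for th in('ripper_center','holder_seat','holder','regulator_center'):
        for r in nets.place_of(n,th)[:3]:
            print(n,th,np.round(r['conf'],2),np.round(r['xy'],1), pt(n,*r['xy'],z={'ripper_center':.014,'holder_seat':.046,'holder':0,'regulator_center':.014}[th]).round(4))
E
```

```text
top [0.42498686 0.0541277  0.97861594]
top ripper_center 0.92 [459.8 196.7] [ 0.5466 -0.2679  0.014 ]
top holder_seat 0.81 [252.9 218.9] [0.5044 0.1944 0.046 ]
top holder_seat 0.68 [173.  203.4] [0.5422 0.368  0.046 ]
top holder 0.75 [176.7 206.3] [0.5411 0.3749 0.    ]
top regulator_center 0.88 [376.9 222.6] [ 0.4924 -0.0785  0.014 ]
side [0.37916393 0.75835551 0.62699273]
side ripper_center 0.79 [340.5 134.6] [ 0.5417 -0.2848  0.014 ]
side holder_seat 0.91 [271.7 333. ] [0.5353 0.3797 0.046 ]
side holder_seat 0.61 [320.6 252.4] [0.4971 0.1968 0.046 ]
side holder 0.79 [273.7 349.5] [0.5357 0.3783 0.    ]
side holder 0.58 [322. 270.] [0.4944 0.1972 0.    ]
side regulator_center 0.73 [347.7 181. ] [ 0.4888 -0.076   0.014 ]
```

View pics/top1.png

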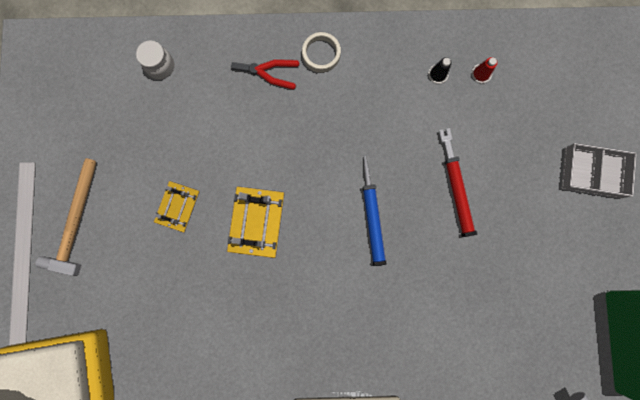

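View pics/side1.png

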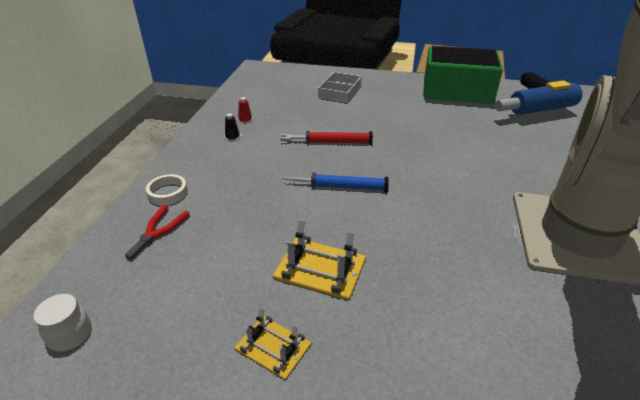

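```bash
cat >> h.py <<'E'
def rect(n,mask,z):
    mask=cv2.morphologyEx(mask.astype(np.uint8),cv2.MORPH_CLOSE,np.ones((9,9)))
    c=max(cv2.findContours(mask,0,1)[0],key=cv2.contourArea)[:,0]
    w=np.array([pt(n,u,v,z)[:2] for u,v in c])
    (cx,cy),(a,b),ang=cv2.minAreaRect((w*1000).astype(np.float32))
    if a<b: a,b,ang=b,a,ang+90
    return np.round([cx,cy,a,b,(ang+90)%180-90],1)
def hsv(p): return cv2.cvtColor(p,cv2.COLOR_RGB2HSV).astype(int)
E
python3 - <<'E'
from h import *
K=cam('top')[0]; print(K[0,0])
for n,hb,rb,sb in(('top',(215,170,300,270),(435,140,485,245),(145,170,210,240)),('side',(265,215,375,300),(300,125,380,150),(230,300,320,380))):
    p=cv2.cvtColor(cv2.imread(f'pics/{n}1.png'),cv2.COLOR_BGR2RGB);h=hsv(p)
    def box(m,b):
        o=np.zeros_like(m);o[b[1]:b[3],b[0]:b[2]]=m[b[1]:b[3],b[0]:b[2]];return o
    Y=(abs(h[...,0]-24)<7)&(h[...,1]>150)&(h[...,2]>80)
    Rd=((h[...,0]<8)|(h[...,0]>172))&(h[...,1]>150)&(h[...,2]>50)
    print(n,'big',rect(n,box(Y,hb),.01),'small',rect(n,box(Y,sb),.01),'red',rect(n,box(Rd,rb),.014 if n=='side' else .02))
d=np.load('topd.npy'); print(d[200,462],pt('top',459.8,196.7,d=d[197,460]))
E
```

```text
431.28368279188464
top big [501.4 194.4 148.5 107.9  -8.3] small [540.  373.   98.1  72.4 -19.8] red [ 546.3 -265.8  162.1   27.5    9.7]
side big [498.1 197.9 148.2 113.   -8.5] small [537.  377.7  99.4  73.2 -19.8] red [ 543.2 -269.8  164.3   52.1    9.5]
0.0 [ 0.54537631 -0.26469009  0.02355876]
```

Emit:
apply_moves(commands=[[-0.031,-0.025,0,-6.1,-1],[-0.029,-0.029,0,-6.1,-1],[-0.026,-0.032,0,-6.1,-1],[-0.022,-0.035,0,-6.1,-1],[-0.019,-0.036,0,0,-1]])

```text
clock: 1.02
position: [0.2749, 0.4428, 0.2289]
ee_rot: [-0.103, 0.995, 0.001, -0.002]
ft_force: [1.3, 0.6, -0.3]
grip_width: 1.0
```

```bash
cat >> h.py <<'E'
def go(x,y,z,yaw):
    s=manip.get_obs();R=Rotation.from_quat(s['ee_rot']).as_matrix()
    th=np.degrees(np.arctan2(R[1,0],R[0,0])); dw=(yaw-th+90)%180-90
    print('t',round(s['clock'],2),'pos',s['position'].round(4),'th',th.round(1),'tilt',R[:2,2].round(3),'grip',round(s['grip_width'],3),'F',s['ft_force'].round(1))
    e=np.array([x,y,z])-s['position'];print('shift now',(R.T@e).round(4),'turn',-dw.round(1))
    a=Rotation.from_euler('z',dw,degrees=True).as_matrix()@R;print('shift after turn',(a.T@e).round(4))
E
python3 -c "
from h import *
go(.546,-.267,.15,9.7)"
```

```text
t 1.02 pos [0.2749 0.4428 0.2289] th -168.2 tilt [-0.004  0.001] grip 1.0 F [ 1.3  0.6 -0.3]
shift now [-0.1205 -0.7504  0.0767] turn 2.1
shift after turn [-0.1479 -0.7455  0.0766]
```

Emit:
apply_moves(commands=[[-0.02,-0.036,0,2.1,-1],[-0.02,-0.036,0,0,-1],[-0.02,-0.036,0,0,-1],[-0.02,-0.036,0,0,-1],[-0.02,-0.036,0,0,-1]])

```text
clock: 1.43
position: [0.4053, 0.2798, 0.2294]
ee_rot: [-0.085, 0.996, 0.003, -0.001]
ft_force: [1.3, 1.2, 0.8]
grip_width: 0.998
```

Emit:
apply_moves(commands=[[-0.01,-0.04,0,0,-1],[-0.01,-0.04,0,0,-1],[-0.01,-0.04,0,0,-1],[-0.01,-0.04,0,0,-1],[-0.01,-0.04,0,0,-1]])

```text
clock: 1.85
position: [0.4889, 0.0891, 0.2297]
ee_rot: [-0.084, 0.996, 0.004, 0.001]
ft_force: [0.7, 0.3, -0.4]
grip_width: 0.998
```

Emit:
apply_moves(commands=[[0,-0.041,0,0,-1],[0,-0.041,0,0,-1],[0,-0.041,0,0,-1],[0,-0.041,0,0,-1],[0,-0.041,0,0,-1]])

```text
clock: 2.27
position: [0.5239, -0.1162, 0.2298]
ee_rot: [-0.085, 0.996, 0.004, 0.003]
ft_force: [0.3, 0.5, 0.6]
grip_width: 1.002
```

```bash
python3 -c "
from h import *
go(.546,-.267,.15,9.7)"
```

```text
t 2.27 pos [ 0.5239 -0.1162  0.2298] th -170.3 tilt [0.006 0.009] grip 1.002 F [0.3 0.5 0.6]
shift now [ 0.0043 -0.1529  0.0787] turn 0.0
shift after turn [ 0.0042 -0.1529  0.0787]
```

Emit:
apply_moves(commands=[[0.001,-0.039,0.01,0,-1],[0.001,-0.039,0.01,0,-1],[0.001,-0.039,0.01,0,-1],[0.001,-0.036,0.02,0,-1],[0,0,0.03,0,-1]])

```text
clock: 2.68
position: [0.5486, -0.2826, 0.155]
ee_rot: [-0.082, 0.997, -0.0, 0.01]
ft_force: [-0.1, -1.1, 0.2]
grip_width: 0.999
```

Run:
```python
from h import *
go(.545,-.268,.004,9.7)
p,d=save('top','top2.png');h=hsv(p)
save('side','side2.png',(240,60,440,220))
for n in('top','side'):
  for r in nets.place_of(n,'ripper_center')[:2]: print(n,r,pt(n,*r['xy'],z=.014))
```

```text
t 2.68 pos [ 0.5486 -0.2826  0.155 ] th -170.6 tilt [0.02  0.001] grip 0.999 F [-0.1 -1.1  0.2]
shift now [0.0042 0.0153 0.1509] turn -0.3
shift after turn [0.0041 0.0153 0.1509]
top {'xy': [460.8, 196.7], 'conf': 0.83} [ 0.54652939 -0.27013875  0.014     ]
side {'xy': [341.0, 137.8], 'conf': 0.92} [ 0.53753072 -0.2682539   0.014     ]
```

View pics/side2.png

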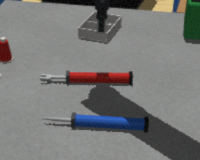

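Emit:
apply_moves(commands=[[0.002,0.007,0.03,0,-1],[0.001,0.004,0.03,0,-1],[0,0,0.02,0,-1],[0,0,0,0,-1]])

```text
clock: 3.22
position: [0.5527, -0.2575, 0.0809]
ee_rot: [-0.09, 0.996, 0.002, 0.015]
ft_force: [-0.1, -0.6, 0.0]
grip_width: 0.998
```

```bash
python3 -c "
from h import *
go(.545,-.268,.004,9.7)"
```

```text
t 3.22 pos [ 0.5527 -0.2575  0.0809] th -169.6 tilt [0.03  0.007] grip 0.998 F [-0.1 -0.6  0. ]
shift now [ 0.0119 -0.0091  0.0766] turn 0.7
shift after turn [ 0.0118 -0.0092  0.0766]
```

Emit:
apply_moves(commands=[[0.012,-0.009,0.015,0.7,-1],[0,0,0.015,0,-1],[0,0,0.01,0,-1],[0,0,0,0,-1]])

```text
clock: 3.55
position: [0.5505, -0.2644, 0.0473]
ee_rot: [-0.088, 0.996, 0.002, 0.021]
ft_force: [-0.6, 0.1, -0.4]
grip_width: 0.998
```

```bash
python3 -c "
from h import *
go(.545,-.268,.004,9.7)"
```

```text
t 3.55 pos [ 0.5505 -0.2644  0.0473] th -169.9 tilt [0.041 0.008] grip 0.998 F [-0.6  0.1 -0.4]
shift now [ 0.0078 -0.0026  0.043 ] turn 0.4
shift after turn [ 0.0078 -0.0027  0.043 ]
```

Emit:
apply_moves(commands=[[0,0,0,0,-1],[0,0,0,0,-1],[0,0,0,0,-1]])

```text
clock: 3.8
position: [0.5532, -0.2633, 0.0503]
ee_rot: [-0.09, 0.996, 0.002, 0.023]
ft_force: [-0.2, 0.1, 0.0]
grip_width: 0.997
```

```bash
python3 -c "
from h import *
go(.545,-.268,.004,9.7)"
```

```text
t 3.8 pos [ 0.5532 -0.2633  0.0503] th -169.7 tilt [0.045 0.007] grip 0.997 F [-0.2  0.1  0. ]
shift now [ 0.011  -0.0032  0.0459] turn 0.6
shift after turn [ 0.011  -0.0033  0.0459]
```

Emit:
apply_moves(commands=[[0.007,-0.003,0.02,0.6,-1],[0.005,-0.001,0.02,0,-1],[0.002,0,0.01,0,-1]])

```text
clock: 4.05
position: [0.5471, -0.2699, 0.0038]
ee_rot: [-0.085, 0.996, 0.0, 0.027]
ft_force: [0.2, 0.9, -0.6]
grip_width: 1.001
```

```bash
python3 -c "
from h import *
go(.545,-.268,.004,9.7)"
```

```text
t 4.05 pos [ 0.5471 -0.2699  0.0038] th -170.2 tilt [0.054 0.005] grip 1.001 F [ 0.2  0.9 -0.6]
shift now [ 0.0017  0.0022 -0.0003] turn 0.1
shift after turn [ 0.0017  0.0022 -0.0003]
```

Emit:
apply_moves(commands=[[0.0025,0.001,0.001,0,1],[0.001,0,0.001,0,1],[0.001,0,0.001,0,1],[0.001,0,0.001,0,1]], squeeze=80)

```text
clock: 4.38
position: [0.5416, -0.2695, -0.0002]
ee_rot: [-0.085, 0.996, 0.0, 0.027]
ft_force: [-0.2, -0.3, -0.5]
grip_width: 0.452
```

```bash
python3 -c "
from h import *
go(.545,-.268,.004,9.7)"
```

```text
t 4.38 pos [ 5.416e-01 -2.695e-01 -2.000e-04] th -170.2 tilt [0.054 0.005] grip 0.452 F [-0.2 -0.3 -0.5]
shift now [-0.0038  0.0009 -0.004 ] turn 0.1
shift after turn [-0.0038  0.0009 -0.004 ]
```

Emit:
apply_moves(commands=[[-0.004,0.001,-0.004,0,1],[0,0,0,0,1],[0,0,0,0,1],[0,0,0,0,1]])

```text
clock: 4.72
position: [0.5465, -0.2676, 0.006]
ee_rot: [-0.086, 0.996, 0.0, 0.028]
ft_force: [0.5, 0.8, -1.8]
grip_width: 0.298
```

```bash
python3 -c "
from h import *
go(.545,-.268,.004,9.7)"
```

```text
t 4.72 pos [ 0.5465 -0.2676  0.006 ] th -170.2 tilt [0.055 0.005] grip 0.298 F [ 0.5  0.8 -1.8]
shift now [ 0.0017 -0.0002  0.0019] turn 0.1
shift after turn [ 0.0017 -0.0002  0.0019]
```

Emit:
apply_moves(commands=[[0,0,0,0,1],[0,0,-0.02,0,1],[0,0,-0.035,0,1],[0,0,-0.04,0,1],[0,0,-0.04,0,1]])

```text
clock: 5.13
position: [0.5336, -0.2651, 0.1354]
ee_rot: [-0.086, 0.996, 0.003, 0.019]
ft_force: [0.7, 0.1, -2.6]
grip_width: 0.298
```

Run:
```python
from h import *
go(.5,.196,.16,-8.4)
save('side','side3.png',(200,20,440,220))
```

```text
t 5.13 pos [ 0.5336 -0.2651  0.1354] th -170.1 tilt [0.038 0.01 ] grip 0.298 F [ 0.7  0.1 -2.6]
shift now [-0.0468  0.4602 -0.0212] turn 18.3
shift after turn [ 0.0996  0.4514 -0.0269]
```

View pics/side3.png

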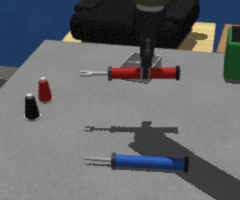

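Emit:
apply_moves(commands=[[-0.004,0.039,-0.01,6.1,1],[0,0.039,-0.01,6.1,1],[0.004,0.039,-0.005,6.1,1],[0.008,0.04,0,0,1],[0.008,0.04,0,0,1]])

```text
clock: 5.6
position: [0.5231, -0.0843, 0.173]
ee_rot: [0.079, 0.996, 0.002, 0.029]
ft_force: [0.6, 1.0, -2.7]
grip_width: 0.298
```

Emit:
apply_moves(commands=[[0.008,0.04,0,0,1],[0.008,0.04,0,0,1],[0.008,0.04,0,0,1],[0.008,0.035,0,0,1]])

```text
clock: 5.93
position: [0.5141, 0.0798, 0.1734]
ee_rot: [0.079, 0.996, 0.004, 0.03]
ft_force: [1.2, -0.1, -1.3]
grip_width: 0.299
```

Run:
```python
from h import *
go(.5,.196,.16,-8.4)
```

```text
t 5.93 pos [0.5141 0.0798 0.1734] th 170.9 tilt [0.06  0.003] grip 0.299 F [ 1.2 -0.1 -1.3]
shift now [0.0331 0.1124 0.0128] turn -0.7
shift after turn [0.0317 0.1128 0.0129]
```

Emit:
apply_moves(commands=[[0.009,0.039,0,-0.7,1],[0.009,0.038,0,0,1],[0.01,0.028,0,0,1],[0.003,0.005,0,0,1],[0,0,0,0,1]])

```text
clock: 6.35
position: [0.4957, 0.2073, 0.1721]
ee_rot: [0.067, 0.997, 0.006, 0.03]
ft_force: [-0.2, -0.8, -2.2]
grip_width: 0.301
```

Run:
```python
from h import *
go(.5,.196,.16,-8.4)
p,d=save('side','side4.png',(200,100,440,320)); 
p2,d2=save('top','top4.png',(180,130,330,290))
go(.5,.196,.16,-8.4)
a=cv2.resize(cv2.imread('pics/side4.png'),None,fx=1.8,fy=1.8);b=cv2.resize(cv2.imread('pics/top4.png'),None,fx=2.2,fy=2.475)
cv2.imwrite('pics/c4.png',np.hstack([a,b]))
```

```text
t 6.35 pos [0.4957 0.2073 0.1721] th 172.3 tilt [0.06  0.007] grip 0.301 F [-0.2 -0.8 -2.2]
shift now [-0.0051 -0.0108  0.0122] turn 0.7
shift after turn [-0.0052 -0.0107  0.0122]
t 6.45 pos [0.4964 0.205  0.1722] th 172.1 tilt [0.06  0.007] grip 0.293 F [ 0.7  0.2 -1.3]
shift now [-0.0041 -0.0086  0.0123] turn 0.5
shift after turn [-0.0041 -0.0086  0.0123]
```

View pics/c4.png

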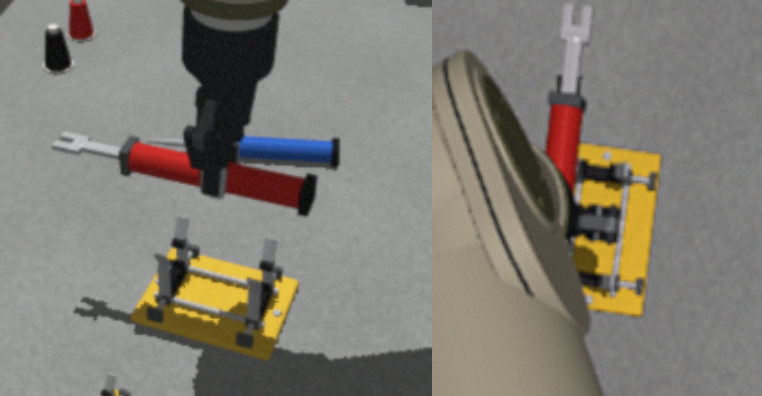

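Emit:
apply_moves(commands=[[-0.002,-0.008,0.02,0.5,1],[0,0,0.02,0,1],[0,0,0.008,0,1],[0,0,0,0,1]])

```text
clock: 6.78
position: [0.5033, 0.1898, 0.1241]
ee_rot: [0.078, 0.996, 0.006, 0.031]
ft_force: [-1.0, -0.3, -1.4]
grip_width: 0.3
```

```bash
cat > m.py <<'E'
from h import *
go(.5,.196,.108,-8.4)
for n in('side','top'):
    p,d=save(n,n+'5.png'); h=hsv(p); K,t,R=cam(n)
    v,u=np.nonzero((((h[...,0]<6)|(h[...,0]>174))&(h[...,1]>150)&(h[...,2]>60)&(d>0)))
    w=np.stack([u,v,np.ones_like(u)],1)@np.linalg.inv(K).T*d[v,u][:,None]; w=w@R.T+t
    w=w[(abs(w[:,0]-.5)<.14)&(abs(w[:,1]-.2)<.07)&(w[:,2]>.03)]
    if len(w)<30: print(n,len(w)); continue
    c=w.mean(0); a=np.linalg.svd(w-c,full_matrices=False)[2][0]; a*=np.sign(a[0]); s=(w-c)@a
    lo,hi=np.percentile(s,[.5,99.5]); top=[w[(abs(s-q)<.02),2].max().round(4) for q in(lo+.02,hi-.02)]
    print(n,len(w),'len',(hi-lo).round(4),'surfmid',(c+a*(lo+hi)/2).round(4),'yaw',np.degrees(np.arctan2(a[1],a[0])).round(1),'pitch',np.degrees(np.arcsin(a[2])).round(1),'zmax',top)
E
python3 m.py
```

```text
t 6.78 pos [0.5033 0.1898 0.1241] th 171.1 tilt [0.063 0.006] grip 0.3 F [-1.  -0.3 -1.4]
shift now [0.0052 0.0054 0.0159] turn -0.5
shift after turn [0.0051 0.0054 0.0159]
side 1061 len 0.1593 surfmid [0.5057 0.1973 0.1431] yaw -8.9 pitch 0.4 zmax [np.float64(0.1514), np.float64(0.1513)]
top 298 len 0.304 surfmid [0.5296 0.1597 0.2848] yaw 27.4 pitch -74.5 zmax [np.float64(0.434), np.float64(0.1534)]
```

Emit:
apply_moves(commands=[[0.006,0.006,0.01,-0.5,1],[0.001,0,0.015,0,1],[0.001,0,0.015,0,1],[0,0,0,0,1]], squeeze=110)

```text
clock: 7.22
position: [0.5011, 0.2005, 0.087]
ee_rot: [0.073, 0.997, 0.009, 0.035]
ft_force: [-1.3, -0.2, -3.0]
grip_width: 0.285
```

```bash
python3 m.py; python3 -c "
import cv2;i=cv2.imread('pics/side5.png')[180:310,230:410];cv2.imwrite('pics/s5.png',cv2.resize(i,None,fx=4,fy=4))"
```

```text
t 7.22 pos [0.5011 0.2005 0.087 ] th 171.6 tilt [0.071 0.012] grip 0.285 F [-1.3 -0.2 -3. ]
shift now [-0.001  -0.0041 -0.0211] turn 0.0
shift after turn [-0.001  -0.0041 -0.0211]
side 1038 len 0.159 surfmid [0.503  0.2077 0.1058] yaw -8.3 pitch 0.8 zmax [np.float64(0.1126), np.float64(0.1147)]Traceback (most recent call last):
  File "m.py", line 10, in <module>
    lo,hi=np.percentile(s,[.5,99.5]); top=[w[(abs(s-q)<.02),2].max().round(4) for q in(lo+.02,hi-.02)]
                                           ~~~~~~~~~~~~~~~~~~~~~~~^^
    return umr_maximum(a, axis, None, out, keepdims, initial, where)
ValueError: zero-size array to reduction operation maximum which has no identity
```

View pics/s5.png

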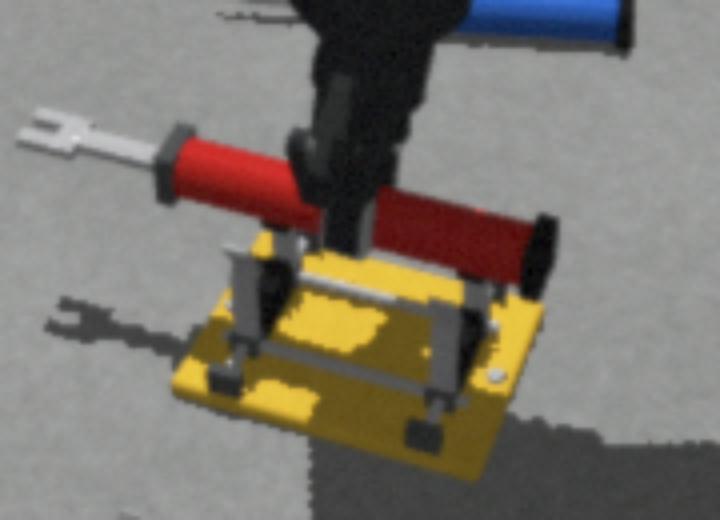

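Emit:
apply_moves(commands=[[0.003,-0.002,0.01,0,1],[0.001,0,0.012,0,1],[0.001,0,0.006,0,1]])

```text
clock: 7.57
position: [0.5014, 0.2013, 0.0635]
ee_rot: [0.073, 0.997, 0.011, 0.039]
ft_force: [1.4, -2.4, 5.5]
grip_width: 0.293
```

```bash
python3 -c "
from h import *
go(.498,.197,.034,-8.4)"
```

```text
t 7.57 pos [0.5014 0.2013 0.0635] th 171.6 tilt [0.079 0.017] grip 0.293 F [ 1.4 -2.4  5.5]
shift now [ 0.0049 -0.0056  0.029 ] turn -0.0
shift after turn [ 0.0049 -0.0056  0.029 ]
```

Emit:
apply_moves(commands=[[0.004,-0.006,0,0,1],[0.002,-0.002,0.004,0,1],[0.001,0,0.004,0,1]])

```text
clock: 7.82
position: [0.4943, 0.1949, 0.0554]
ee_rot: [0.073, 0.996, 0.013, 0.04]
ft_force: [0.5, 0.1, 4.1]
grip_width: 0.284
```

```bash
python3 -c "
from h import *
go(.498,.197,.034,-8.4)"
```

```text
t 7.82 pos [0.4943 0.1949 0.0554] th 171.6 tilt [0.082 0.019] grip 0.284 F [0.5 0.1 4.1]
shift now [-0.0016  0.002   0.0216] turn -0.0
shift after turn [-0.0016  0.002   0.0216]
```

Emit:
apply_moves(commands=[[0,0,0.008,0,1],[0,0,0.008,0,1],[0,0,0.006,0,1]])

```text
clock: 8.07
position: [0.497, 0.1959, 0.0344]
ee_rot: [0.073, 0.996, 0.014, 0.041]
ft_force: [-53.1, -20.7, 128.2]
grip_width: 0.283
```

```bash
python3 -c "
from h import *
go(.498,.197,.034,-8.4)"
```

```text
t 8.07 pos [0.497  0.1959 0.0344] th 171.6 tilt [0.084 0.022] grip 0.283 F [-53.1 -20.7 128.2]
shift now [-0.0008  0.0012  0.0005] turn -0.0
shift after turn [-0.0008  0.0012  0.0005]
```

Emit:
apply_moves(commands=[[0,0,-0.001,0,1]])

```text
clock: 8.15
position: [0.4968, 0.1957, 0.0353]
ee_rot: [0.073, 0.996, 0.014, 0.04]
ft_force: [-1.4, -0.5, -0.1]
grip_width: 0.289
```

```bash
python3 m.py 2>&1 | head -4; python3 -c "
import cv2;i=cv2.imread('pics/side5.png')[180:310,230:410];cv2.imwrite('pics/s6.png',cv2.resize(i,None,fx=4,fy=4))"
```

```text
t 8.15 pos [0.4968 0.1957 0.0353] th 171.5 tilt [0.082 0.022] grip 0.289 F [-1.4 -0.5 -0.1]
shift now [-0.0088  0.0032 -0.0722] turn -0.1
shift after turn [-0.0088  0.0032 -0.0722]
side 800 len 0.1596 surfmid [0.4986 0.2016 0.0553] yaw -8.5 pitch 0.2 zmax [np.float64(0.0626), np.float64(0.0628)]
```

View pics/s6.png

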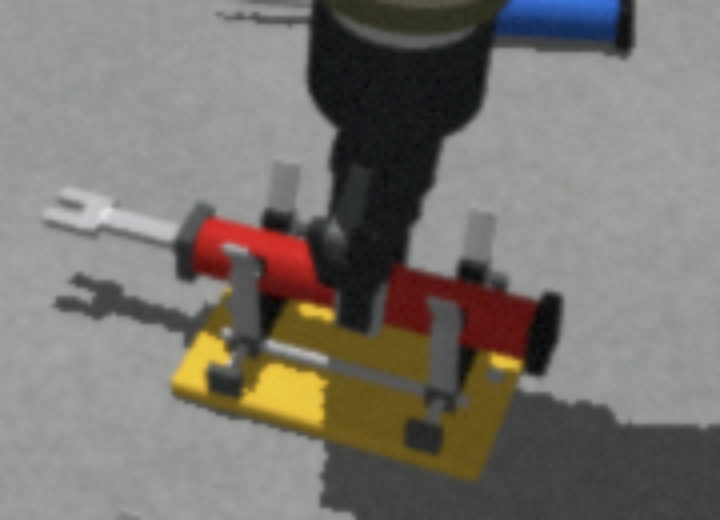

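Emit:
apply_moves(commands=[[0,0,0,0,0.2],[0,0,0,0,-0.2],[0,0,0,0,-0.2],[0,0,0,0,-0.2],[0,0,0,0,-0.2]])

```text
clock: 8.67
position: [0.4966, 0.195, 0.033]
ee_rot: [0.073, 0.996, 0.013, 0.04]
ft_force: [-0.0, 0.1, -0.8]
grip_width: 0.599
```

Emit:
apply_moves(commands=[[0,0,-0.01,0,-0.2],[0,0,-0.02,0,-0.2],[0,0,-0.03,0,-0.2],[0,0,-0.04,0,-0.2],[0,0,-0.04,0,-0.2]])

```text
clock: 9.08
position: [0.4803, 0.1892, 0.1709]
ee_rot: [0.073, 0.997, 0.007, 0.034]
ft_force: [-0.1, 0.7, -0.4]
grip_width: 0.598
```

```bash
python3 m.py 2>&1 | head -4; python3 -c "
import cv2;i=cv2.imread('pics/side5.png')[150:310,230:410];cv2.imwrite('pics/s7.png',cv2.resize(i,None,fx=3,fy=3))"
```

```text
t 9.08 pos [0.4803 0.1892 0.1709] th 171.6 tilt [0.069 0.009] grip 0.598 F [-0.1  0.7 -0.4]
shift now [-0.0142  0.0084  0.0642] turn -0.0
shift after turn [-0.0142  0.0084  0.0642]
side 1051 len 0.1593 surfmid [0.4983 0.2008 0.0552] yaw -8.9 pitch -0.1 zmax [np.float64(0.0629), np.float64(0.063)]
```

View pics/s7.png

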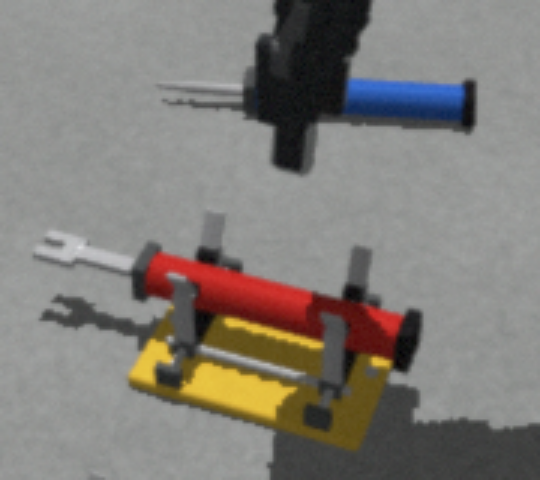

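Run:
```python
from h import *
p,d=camera('side');h=hsv(p);K,t,R=cam('side')
for nm,m in(('yellow',(abs(h[...,0]-24)<7)&(h[...,1]>150)),('blue',(abs(h[...,0]-112)<8)&(h[...,1]>150))):
    v,u=np.nonzero(m&(d>0)); w=(np.stack([u,v,np.ones_like(u)],1)@np.linalg.inv(K).T*d[v,u][:,None])@R.T+t
    c=(.5,.2) if nm=='yellow' else (.49,-.078)
    w=w[(abs(w[:,0]-c[0])<.1)&(abs(w[:,1]-c[1])<.08)]; print(nm,len(w),np.percentile(w[:,2],[50,95,100]).round(4),w.mean(0).round(3))
print([ (r['conf'],pt('side',*r['xy'],z=.014).round(3)) for r in nets.place_of('side','regulator_center')])
```

```text
yellow 1660 [0.0099 0.0118 0.0385] [0.497 0.222 0.01 ]
blue 465 [0.0222 0.0288 0.0303] [ 0.451 -0.067  0.021]
[(0.94, array([ 0.495, -0.073,  0.014]))]
```

```bash
python3 -c "
from h import *
print(workorder.hand_in())"
```

```text
the job is handed in; nothing more can be done
None
```

The red-handled tool is back in the 150 mm holder, but the wrist force limit was probably broken on the way. As the handle hit the saddles at the end of the press, the reading was about 128 N vertically (roughly 140 N in all), over the 120 N limit. It was back near zero one row later. My last press rows were too large, so this may fail the job.

I gripped the tool at mid-handle, lined it up over the holder, pressed it down about 22 mm through the jaws, let go and backed off. The job was handed in at about 9 s.

**Last checks with the side camera, after release:**
- **Level and aligned:** the handle's pitch was -0.1°, and its yaw was -8.9° against the holder's -8.4°.
- **Centred:** the handle's middle was about 1 mm from the holder's centre.
- **Fully home:** the top of the handle read 63 mm against an expected 60 mm. The same measurement on the blue handle read about 2 mm high, so this fits being fully home.
- **Jaws:** they looked closed over the handle in the picture.
- **Blue tool:** it is within a few millimetres of where it started, which is within the measuring error, and nothing was seen to touch it.
- **Robot:** the gripper was clear of everything.

The top camera gave no usable check of the handle, because the arm was in its way.

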